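Pin a cradled painting panel in the squaring corner

TASK

The small wooden painting panel lies face down on the spattered work top; bring it, still face down, into the corner of the jig so that one long side sits flush along the wooden fence and the short side beside it butts against the yellow stop block. Then press it firmly, with about two kilograms' worth, down onto the table and into the fence at once with one steady diagonal push, so that it really bears on both, and finish while still holding that push. Leave the cans, tape, bowl, lid and brush where they are.

Things in the scene. Friction and masses are not known exactly. Their poses are not given: they have to be found in the camera images.
- panel_center (a point): Loose light-wood painting panel, face down: 120 mm along its x, 150 mm along its y, 25 mm high. A shallow open tray: 5 mm plywood sheet below, four edge rails 15 mm wide standing 20 mm above the sheet, open recess 90 x 120 mm inside. Symmetric, either long side may go to the fence. Point: its centre, 12.5 mm above its underside; z up; long sides run along y.
- panel: The same panel, 0.28 to 0.45 kg, it slides on the table; origin at the centre of its underside, axes as point panel_center.
- fence_face (a point): Fence: light wood bar fixed to the table, 240 mm long (its y), 28 mm thick, 34 mm high. Point: middle of the front face (towards the robot), 12.5 mm above the table. x points square into the fence, away from the robot; y along the fence towards the end with the stop block; z up.
- fence: The same fence bar; origin at the centre of its underside, 14 mm behind the front face, same axes. Fixed, rigid.
- stop_face (a point): Stop block: yellow bar fixed to the table, square against the fence's front face, reaching 90 mm from it towards the robot, 35 mm wide, 34 mm high. Point: middle of its working face (looks to -y), 45 mm from the fence face, 12.5 mm above the table. Axes as the fence. Panel home: its centre is 60 mm from the fence face, 75 mm from the stop face.
- stop: The same stop block; origin at the centre of its underside, 17.5 mm behind the working face, same axes. Fixed, rigid.
- can_pink: Bystander: pink spray can, 64 mm diameter, 188 mm high, standing; origin at the centre of its underside.
- can_orange: Bystander: orange spray can, 64 mm diameter, 188 mm high, standing; origin at the centre of its underside.
- can_teal: Bystander: teal spray can, 64 mm diameter, 188 mm high, standing; origin at the centre of its underside.
- tape_roll: Bystander: tan tape roll lying flat, 96 mm diameter, 25 mm high; origin at the centre of its underside.
- planet_bowl: Bystander: blue bowl, 110 mm diameter, 50 mm high; origin at the centre of its underside.
- pan_lid: Bystander: dark round lid with a black knob, 120 mm diameter, 42 mm high; origin at the centre of its underside.
- brush: Bystander: paint brush lying on the table, about 200 mm long along its x; origin at the middle of its length, underside.

How it is judged:
At the end, for the whole second after the job is handed in: Panel flat on the table (2 degrees), long side to the fence (2 degrees, gap under 3.5 mm), short side to the stop (gap under 4.5 mm), still; the robot presses on it with over 4 N; it bears on the fence with over 2 N and on the table with over 8 N, its own 3 to 4.5 N weight included (x of panel_center in the frame of fence_face between -0.0635 and -0.0565 m and y of panel_center in the frame of stop_face between -0.0795 and -0.0715 m and angle between the x axis of panel_center and the x axis of fence_face, either way round below 0.035 rad and angle between panel_center's own z axis and vertical below 0.035 rad and height (world z) of panel_center between 0.0095 and 0.015 m and contact force between panel and fence above 2 N and contact force between panel and table above 8 N and contact force between any of the fingers, the arm and panel above 4 N and linear speed of panel below 0.01 m/s); the arm keeps its last pose, push and grip.
It fails at once if a can is knocked away (more than 30 mm) (distance of any of can_pink, can_orange, can_teal from where it was at the start of the episode above 0.03 m).
It fails at once if the tape, bowl, lid or brush is knocked away (more than 30 mm) (distance of any of tape_roll, planet_bowl, pan_lid, brush from where it was at the start of the episode above 0.03 m).
It also fails if it takes over 58 s, if anything falls off the work surface, if the arm or the gripper's body presses on something with over 40 N, if the wrist force passes 120 N, or if a joint passes its speed limit or range.

ROBOT

A 6-joint arm with a two-finger parallel gripper is mounted at the origin on the work surface. World frame = base frame: x ahead of the robot, y to its left, z up, the work surface at z = 0. Lengths are in m, angles in rad, forces in N, time in s.
With the tool pointing down it reaches from about 0.325 to 0.775 m from the base axis. Payload 9.3 kg.
Tool frame: the origin (TCP) lies between the finger pads; the fingertips stand 25 mm ahead of it and the grasp point (between the pads) lies 6 mm ahead of it; z points along the fingers, y is the direction in which the jaws open and shut (so a half turn about z gives the same grasp; the last joint's range is limited). The gripper opens to 85 mm and grips with 20 to 120 N. Pads are 22 mm wide; open, the fingers measure 114 mm over their backs; the gripper's body (76 mm by 85 mm) begins 54 mm behind the grasp point. The pads swing forward as they close: fully open they stand 13 mm farther back than shut.
Start: joints at [-1.349, 0.259, 0.021, 1.334, 0, 1.418], TCP at [0.201, -0.512, 0.256] pointing down, gripper open.
Joint ranges: [-3.04, 3.04], [-0.91, 1.82], [-1.04, 1.36], [-1.92, 1.95], [-1.52, 1.45], [-3.14, 3.14]. Speed limits (rad/s): [2.22, 2.22, 2.79, 3.14, 3.14, 3.14].

INTERFACE

Orientations are given as a unit quaternion [w, x, y, z].
In Python, from rig import get_state, vision, bot gives the robot as it stands. The module is installed in compiled form; this text tells all that it offers.
- The arm moves only by the shell command python3 -m crank 'ROWS' [OPENING] [FORCE]. ROWS is JSON, a list of rows, each a list of 2 entries, a list of its own where there are three numbers: the shift along the tool's x, y, z in mm, then the turn, a rotation vector about the tool's x, y, z in rad. In form: [[[tx, ty, tz], [ax, ay, az]], ...]. A call has 1 to 5 rows; each row shifts and turns the pose as measured when the row begins, along the tool's axes as they then stand; what a row does not reach is not made up. A row lasts 1/8 s, in which the tool goes at most 62.5 mm and 10.7 degrees, less where a joint would pass 70% of its speed; a pose out of reach is approached as far as the arm can. A call with a gripper value outside its range is refused whole. OPENING is the opening, from -1 (shut) to 1 (fully open), set as the call begins (- or left out, the last holds). The fingers move at their own pace and stop on an object; FORCE is the grip in N (left out, the last holds). Time passes only in rows, so rows that do not move let the fingers close. It gives the time, the measured TCP pose, the force and the opening at its end, in the units of the state.
- get_state(): the state, without advancing time (a new reading comes with each control period).
- vision.capture(name): name is "side" or "top" or "wrist"; returns (picture, depth): 400x640x3 uint8, red, green, blue; 400x640 float32, m along the optical axis (not along the pixel's ray), 0 where there is no reading.
- vision.calibration(name): a dict with "K" (3x3 intrinsics, pixels), "D" ([k1, k2, p1, p2, k3] as OpenCV has them; the pictures are not rectified), "pose" (4x4, takes a point from camera to world coordinates); the wrist camera has in their place "hand_eye" (4x4, takes a point from camera to tool coordinates, whose origin is the TCP and whose axes are the flange's). Camera axes: x right, y down, z forward; pixel columns grow to the right and rows downward; lengths in m; the calibration is good to about 2 mm. A picture is of the moment at which its call begins: read the wrist's pose just before it. calibration takes no time and is no camera call.
- bot.close_job(): hands the job in, once; it reports no verdict.
The state is a dict: "time": time; "q": joint angles; "joint_velocities": joint speeds; "joint_torque": joint torques, N m; "tool_pos": TCP position; "ee_rot": TCP orientation; "ft_force": force on the tool from outside, world axes, zero at the start; "ft_torque": the same for the moment, N m; "finger_gap": finger opening in m.
Only numpy, scipy, OpenCV 4.12 (cv2) and the standard library are available. Lean on these libraries where they do the work, as an engineer would, in place of code of your own. Each camera call takes 0.05 s, during which the arm holds its last target. There are 200 camera calls.

## Working session

There is one attempt and no reset: what is moved stays moved. The work goes in short steps, Python scripts to look and compute and a shell command to move; the robot and the scene stay as the last step left them, time stands still between calls to the robot, and variables do not carry over. Pictures are saved under pics/ and viewed, about 8 in all and at most 12, crops included, and the job is handed in when it is done.

```bash
mkdir -p pics; cat > h.py <<'E'
import numpy as np, cv2
from rig import get_state, vision, bot
from scipy.spatial.transform import Rotation as R
def Rq(q): return R.from_quat([q[1],q[2],q[3],q[0]]).as_matrix()
def cam(name):
    c=vision.calibration(name)
    K=np.array(c['K']);D=np.array(c['D'],float)
    if 'pose' in c: return K,D,np.array(c['pose'])
    s=get_state();T=np.eye(4);T[:3,:3]=Rq(s['ee_rot']);T[:3,3]=s['tool_pos']
    return K,D,T@np.array(c['hand_eye'])
def ray(c,uv,z):
    K,D,T=c
    p=cv2.undistortPoints(np.array(uv,float).reshape(-1,1,2),K,D).reshape(-1,2)
    d=np.c_[p,np.ones(len(p))]@T[:3,:3].T
    return T[:3,3]+d*((z-T[2,3])/d[:,2])[:,None]
E
python3 - <<'E'
from h import *
s=get_state();print(s)
for n in('top','side'):
    c=cam(n);print(n,c[2].round(3).tolist(),c[0].round(1).tolist())
    p,d=vision.capture(n);cv2.imwrite(f'pics/{n}0.png',p[:,:,::-1]);np.savez(f'{n}0.npz',p=p,d=d)
E
```

```text
{'time': 0.0, 'q': array([-1.34860584e+00,  2.59220210e-01,  2.07660654e-02,  1.33371838e+00,
       -2.02679980e-06,  1.41816509e+00]), 'joint_velocities': array([-7.56693869e-04,  1.24394406e-03,  1.75373191e-03,  1.01462077e-04,
       -6.03352590e-04, -1.51066216e-05]), 'joint_torque': array([ 3.53775276e-04, -5.55636907e+01,  3.44526243e+01,  1.37279255e-02,
       -5.38887684e-05,  1.14509763e-05]), 'tool_pos': array([ 0.2012823 , -0.5115777 ,  0.25565263]), 'ee_rot': array([-6.87646505e-04,  9.82489692e-01,  1.86315676e-01, -2.49397494e-05]), 'ft_force': array([-0.83559176,  0.85669386,  0.18048406]), 'ft_torque': array([-0.02846769,  0.01424435, -0.03570198]), 'finger_gap': 0.08535833116087779}
top [[0.019, -0.988, 0.15, 0.4], [-1.0, -0.018, 0.007, -0.03], [-0.005, -0.15, -0.989, 1.243], [0.0, 0.0, 0.0, 1.0]] [[429.5, 0.0, 319.9], [0.0, 429.5, 195.2], [0.0, 0.0, 1.0]]
side [[-0.911, -0.308, 0.273, 0.194], [-0.412, 0.68, -0.607, 0.814], [0.001, -0.666, -0.746, 1.069], [0.0, 0.0, 0.0, 1.0]] [[415.5, 0.0, 318.5], [0.0, 415.5, 201.7], [0.0, 0.0, 1.0]]
```

View pics/top0.png

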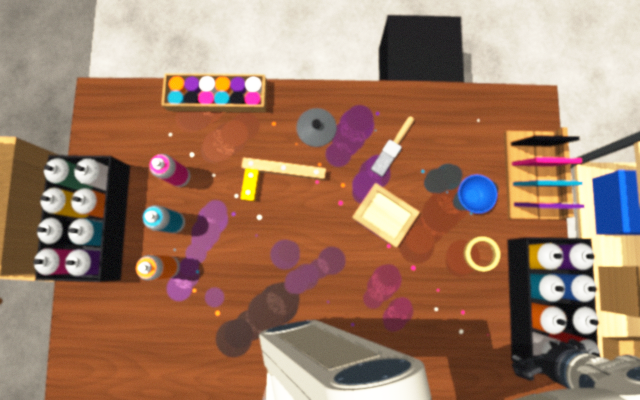

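View pics/side0.png

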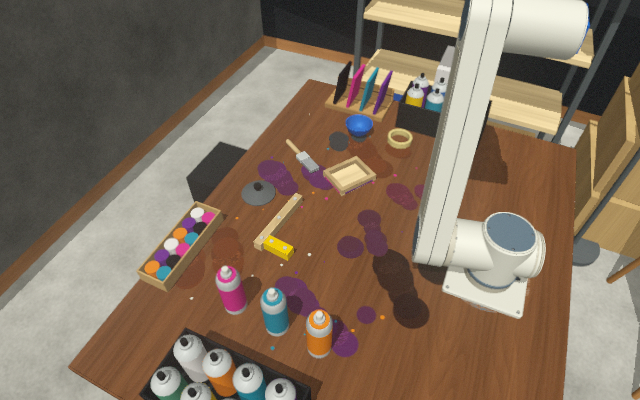

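The top view shows the panel at about (386,215), the fence from (243,163) to (326,173), the yellow stop at (249,184) and the brush at (385,160), close to the panel. The side view agrees. Next I measure from the top camera.

```bash
python3 - <<'E'
from h import *
p=np.load('top0.npz')['p'];c=cam('top')
hsv=cv2.cvtColor(p,cv2.COLOR_RGB2HSV)
def blob(m,box):
    x0,y0,x1,y1=box;k=np.zeros(m.shape,np.uint8);k[y0:y1,x0:x1]=m[y0:y1,x0:x1]
    cs,_=cv2.findContours(k,cv2.RETR_EXTERNAL,cv2.CHAIN_APPROX_NONE);return max(cs,key=cv2.contourArea)
for px in[(386,215),(366,205),(300,168),(290,165),(250,185),(330,210)]:print(px,hsv[px[1],px[0]])
wood=((hsv[...,2]>150)&(hsv[...,1]<140)&(hsv[...,0]>12)&(hsv[...,0]<32)).astype(np.uint8)
yel=((hsv[...,2]>150)&(hsv[...,1]>190)&(hsv[...,0]>20)&(hsv[...,0]<35)).astype(np.uint8)
for n,m,b,z in(('panel',wood,(340,180,425,252),.025),('fence',wood,(235,150,335,185),.034),('stop',yel,(230,160,270,210),.034)):
    k=blob(m,b);w=ray(c,k.reshape(-1,2),z)[:,:2].astype(np.float32)*1000
    r=cv2.minAreaRect(w);print(n,cv2.contourArea(k),r,cv2.boxPoints(r).round().tolist())
v=cv2.resize(p[140:260,230:440],None,fx=3.5,fy=3.5,interpolation=cv2.INTER_CUBIC);cv2.imwrite('pics/crop.png',v[:,:,::-1])
E
```

```text
(386, 215) [ 29  48 255]
(366, 205) [ 22 112 244]
(300, 168) [ 25  92 253]
(290, 165) [ 25  91 254]
(250, 185) [ 30 255 255]
(330, 210) [ 11 183 167]
panel 2161.5 ((532.8485717773438, -208.36558532714844), (152.36105346679688, 124.02897644042969), 57.06580352783203) [[439.0, -239.0], [543.0, -306.0], [626.0, -178.0], [522.0, -111.0]]
fence 811.5 ((661.73779296875, 85.95914459228516), (241.17642211914062, 32.627872467041016), 83.46670532226562) [[632.0, -32.0], [664.0, -36.0], [692.0, 204.0], [659.0, 208.0]]
stop 406.0 ((611.7687377929688, 181.52035522460938), (41.14625930786133, 91.71757507324219), 83.48509216308594) [[564.0, 166.0], [655.0, 156.0], [660.0, 197.0], [569.0, 207.0]]
```

View pics/crop.png

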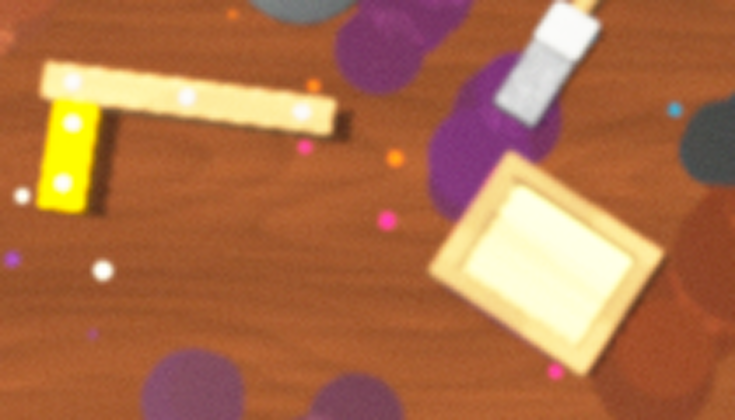

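```bash
cat >> h.py <<'E'
def go(x,y,z,yaw):
    """print tool-axis shift (mm) and turn left to tcp x,y,z (mm), tool x yaw (deg), tool straight down"""
    s=get_state();M=Rq(s['ee_rot']);d=np.array([x,y,z])-np.array(s['tool_pos'])*1000
    a=np.radians(yaw);G=np.array([[np.cos(a),np.sin(a),0],[np.sin(a),-np.cos(a),0],[0,0,-1]])
    print('t',round(s['time'],2),'pos',(np.array(s['tool_pos'])*1000).round(1),'yaw',np.degrees(np.arctan2(M[1,0],M[0,0])).round(1),
     'shift',(M.T@d).round(1),'in goal axes',(G.T@d).round(1),'turn',R.from_matrix(M.T@G).as_rotvec().round(3),'F',s['ft_force'].round(1),'gap',round(s['finger_gap'],4))
E
python3 -m crank '[[[48,-25,0],[0,0,-0.155]],[[52,-18,0],[0,0,-0.155]],[[54,-10,10],[0,0,-0.155]],[[55,-1,10],[0,0,-0.155]],[[54,8,10],[0,0,0]]]' 0
python3 -c "
from h import *
go(489,-180,160,57)"
```

```text
time: 0.72
tool_pos: [0.3811, -0.3002, 0.2235]
ee_rot: [-0.001, 0.876, 0.483, 0.0]
ft_force: [1.1, -0.6, -0.2]
finger_gap: 0.0429
t 0.72 pos [ 381.1 -300.2  223.5] yaw 57.8 shift [159.1  27.3  63.7] in goal axes [159.6  25.   63.5] turn [-0.002 -0.002  0.013] F [ 1.1 -0.6 -0.2] gap 0.0429
```

```bash
python3 -m crank '[[[50,8,20],[0,0,0]],[[50,8,20],[0,0,0]],[[50,8,20],[0,0,0]],[[12,2,4],[0,0,0.01]],[[0,0,0],[0,0,0]]]'
python3 - <<'E'
from h import *
go(489,-180,160,57)
c=cam('wrist');p,d=vision.capture('wrist');print(c[2].round(3).tolist())
np.savez('w1.npz',p=p,d=d,T=c[2]);cv2.imwrite('pics/w1.png',p[:,:,::-1])
E
```

```text
time: 1.35
tool_pos: [0.4932, -0.1693, 0.1565]
ee_rot: [-0.002, 0.877, 0.481, -0.0]
ft_force: [0.2, -0.4, 0.3]
finger_gap: 0.0428
t 1.35 pos [ 493.2 -169.3  156.5] yaw 57.5 shift [-11.2   2.2  -3.6] in goal axes [-11.2   2.3  -3.5] turn [-0.004 -0.001  0.008] F [ 0.2 -0.4  0.3] gap 0.0428
[[0.844, -0.512, -0.159, 0.533], [-0.536, -0.809, -0.241, -0.107], [-0.005, 0.288, -0.957, 0.274], [0.0, 0.0, 0.0, 1.0]]
```

View pics/w1.png

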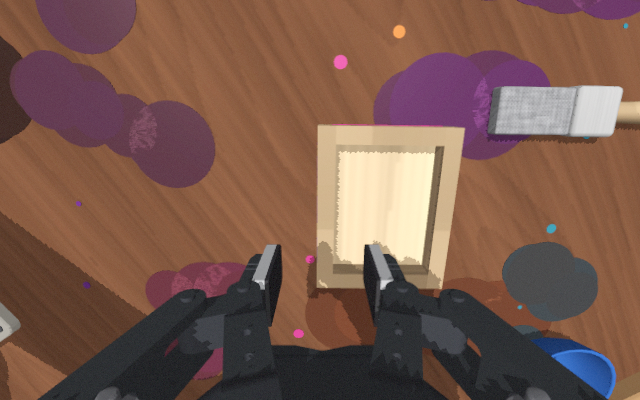

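The wrist view shows the panel's near long rail between the fingers' line, outer corners at about (318,126), (464,128), (316,288) and (442,290). The brush is clear to the right at (490,110).

```bash
python3 - <<'E'
from h import *
f=np.load('w1.npz');p=f['p'];c=cam('wrist');c=(c[0],c[1],f['T'])
w=ray(c,[(318,126),(464,128),(442,289),(316,288),(335,152),(335,265)],.025)[:,:2]*1000
print(w.round(1).tolist())
q=w[:4];print('sides',np.linalg.norm(np.roll(q,-1,0)-q,axis=1).round(1),'cen',q.mean(0).round(1),'long yaw',[np.degrees(np.arctan2(*(b[::-1]))).round(1) for b in (q[0]-q[3],q[1]-q[2])])
C=q.mean(0);L=q[0]-q[3];L/=np.linalg.norm(L);X=np.array([L[1],-L[0]]);
y=np.degrees(np.arctan2(L[1],L[0]));r=(q[0]+q[3])/2+7.5*X;print('rail',r,y);go(r[0],r[1],60,y)
E
```

```text
[[523.5, -113.6], [623.2, -178.2], [542.3, -304.4], [441.0, -238.6], [524.1, -138.7], [469.3, -227.4]]
sides [118.8 150.  120.8 149.7] cen [ 532.5 -208.7] long yaw [np.float64(56.6), np.float64(57.3)]
rail [ 488.53179111 -180.18558443] 56.59392243810394
t 1.4 pos [ 492.8 -169.8  156.6] yaw 57.4 shift [-11.2   2.4  96.6] in goal axes [-11.1   2.1  96.6] turn [-0.004 -0.001  0.015] F [-0.3  0.3 -0. ] gap 0.0428
```

```bash
python3 -m crank '[[[-11,2,40],[0,0,0.01]],[[0,0,40],[0,0,0]],[[0,0,15],[0,0,0]],[[0,0,0],[0,0,0]]]'
python3 -c "
from h import *
go(488.5,-180.2,35,57)"
```

```text
time: 1.9
tool_pos: [0.4869, -0.1862, 0.0624]
ee_rot: [0.001, 0.881, 0.473, 0.001]
ft_force: [-0.5, -0.3, -0.0]
finger_gap: 0.0424
t 1.9 pos [ 486.9 -186.2   62.4] yaw 56.5 shift [ 5.9 -2.  27.4] in goal axes [ 5.9 -2.  27.4] turn [ 0.002 -0.001 -0.009] F [-0.5 -0.3 -0. ] gap 0.0424
```

```bash
python3 -m crank '[[[6,-2,14],[0,0,-0.01]],[[0,0,10],[0,0,0]],[[0,0,0],[0,0,0]]]'
python3 -m crank '[[[0,0,0],[0,0,0]],[[0,0,0],[0,0,0]],[[0,0,0],[0,0,0]],[[0,0,0],[0,0,0]]]' -1 70
python3 -c "
from h import *
go(488.5,-180.2,35,57)"
```

```text
time: 2.28
tool_pos: [0.489, -0.1815, 0.0389]
ee_rot: [0.002, 0.879, 0.477, 0.001]
ft_force: [-0.5, -0.7, 0.3]
finger_gap: 0.0425
time: 2.78
tool_pos: [0.4893, -0.1815, 0.0397]
ee_rot: [0.002, 0.879, 0.477, 0.002]
ft_force: [0.2, -0.9, -2.6]
finger_gap: 0.0127
t 2.77 pos [ 489.3 -181.5   39.7] yaw 57.0 shift [ 0.6 -1.4  4.7] in goal axes [ 0.6 -1.4  4.7] turn [ 0.006 -0.     0.   ] F [ 0.2 -0.9 -2.6] gap 0.0127
```

```bash
python3 -m crank '[[[0,0,-6],[0,0,0]],[[0,0,-5],[0,0,0]],[[24,-18,0],[0,0,-0.09]],[[35,-19,0],[0,0,-0.09]],[[41,-18,0],[0,0,-0.09]]]'
python3 -c "
from h import *
go(524.7,87.5,50,83.4)"
```

```text
time: 3.4
tool_pos: [0.486, -0.0668, 0.0515]
ee_rot: [0.003, 0.806, 0.592, 0.001]
ft_force: [0.9, 1.2, -4.6]
finger_gap: 0.0126
t 3.4 pos [486.  -66.8  51.5] yaw 72.6 shift [158.8  -9.2   1.3] in goal axes [157.7  20.7   1.5] turn [ 0.006  0.002 -0.188] F [ 0.9  1.2 -4.6] gap 0.0126
```

```bash
python3 -m crank '[[[40,-12,0],[0,0,-0.09]],[[40,-5,0],[0,0,-0.09]],[[30,0,0],[0,0,-0.02]],[[0,0,0],[0,0,0]],[[0,0,0],[0,0,0]]]'
python3 - <<'E'
from h import *
go(524.7,87.5,50,83.4)
c=cam('wrist');p,d=vision.capture('wrist')
np.savez('w2.npz',p=p,d=d,T=c[2]);cv2.imwrite('pics/w2.png',p[:,:,::-1])
E
```

```text
time: 4.03
tool_pos: [0.4928, 0.0509, 0.0527]
ee_rot: [0.003, 0.739, 0.674, 0.001]
ft_force: [0.5, -0.6, -3.6]
finger_gap: 0.0127
t 4.03 pos [492.8  50.9  52.7] yaw 84.8 shift [39.3 28.4  2.8] in goal axes [40.  27.5  2.7] turn [0.006 0.002 0.024] F [ 0.5 -0.6 -3.6] gap 0.0127
```

View pics/w2.png

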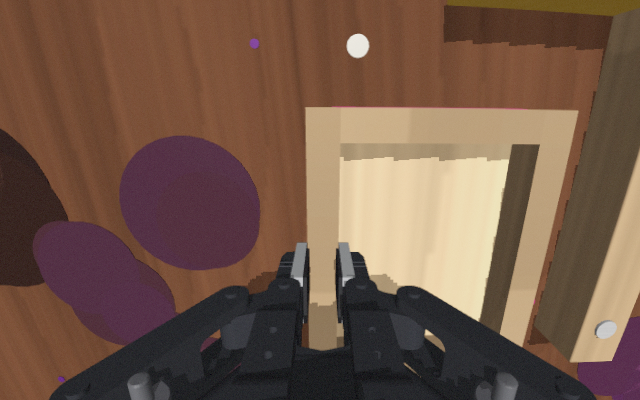

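The panel is held square in the grip with its far edge from (576,112) to (527,345). The fence's front top edge runs from (638,20) to (573,362), and the stop is at the top right (445–610, 8).

```bash
python3 - <<'E'
from h import *
f=np.load('w2.npz');c=cam('wrist');c=(c[0],c[1],f['T'])
a=lambda p:np.degrees(np.arctan2(p[1,1]-p[0,1],p[1,0]-p[0,0])).round(1)
for n,uv,z in(('fence top',[(573,362),(638,20)],.034),('panel far',[(527,345),(576,110)],.036),('panel near',[(305,260),(306,110)],.037),('panel left end',[(306,108),(576,110)],.037),('stop top edge',[(445,7),(612,15)],.034)):
    w=ray(c,uv,z)*1000;print(n,w[:,:2].round(1).tolist(),a(w))
go(524.7,87.5,50,83.4)
E
```

```text
fence top [[636.0, -29.5], [636.4, 152.1]] 89.9
panel far [[603.8, -10.6], [611.3, 116.6]] 86.6
panel near [[484.5, 55.9], [492.4, 126.3]] 83.5
panel left end [[492.5, 127.1], [610.4, 116.7]] -5.0
stop top edge [[552.4, 161.5], [624.1, 154.5]] -5.5
t 4.08 pos [492.8  50.7  52.7] yaw 84.7 shift [39.5 28.4  2.8] in goal axes [40.2 27.5  2.7] turn [0.006 0.002 0.023] F [-0.1  0.9 -4.2] gap 0.013
```

```bash
python3 -m crank '[[[15,14,0],[0,0,0.01]],[[12,13,0],[0,0,0]],[[0,0,6],[0,0,0]],[[0,0,6],[0,0,0]],[[0,0,0],[0,0,0]]]'
python3 - <<'E'
from h import *
go(524.7,87.5,40,83.8)
c=cam('top');p,d=vision.capture('top')
cv2.imwrite('pics/t2.png',cv2.resize(p[140:240,230:360],None,fx=5,fy=5,interpolation=cv2.INTER_CUBIC)[:,:,::-1])
E
```

```text
time: 4.7
tool_pos: [0.5229, 0.0723, 0.0398]
ee_rot: [0.003, 0.744, 0.668, 0.001]
ft_force: [1.4, 0.3, -3.0]
finger_gap: 0.0127
t 4.7 pos [522.9  72.3  39.8] yaw 83.9 shift [15.3  0.1 -0.2] in goal axes [15.3  0.1 -0.2] turn [0.005 0.002 0.001] F [ 1.4  0.3 -3. ] gap 0.0127
```

View pics/t2.png

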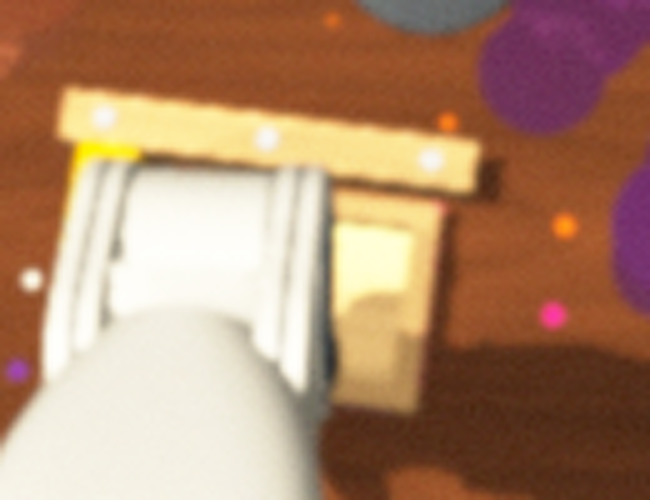

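The top view shows the panel nearly parallel to the fence with a gap of about 10 mm, and still short of the stop. Next I slide it along the fence to the stop.

```bash
python3 -m crank '[[[10,0,1],[0,0,0]],[[8,0,0],[0,0,0]],[[4,0,0],[0,0,0]],[[3,0,0],[0,0,0]]]'
python3 -m crank '[[[3,0,0],[0,0,0]],[[3,0,0],[0,0,0]]]'
python3 -m crank '[[[3,0,0],[0,0,0]],[[3,0,0],[0,0,0]]]'
python3 -c "
from h import *
go(538,98,39,83.6)"
```

```text
time: 5.25
tool_pos: [0.5258, 0.0981, 0.0398]
ee_rot: [0.004, 0.744, 0.668, 0.001]
ft_force: [0.2, -1.5, -3.8]
finger_gap: 0.013
time: 5.5
tool_pos: [0.5249, 0.1002, 0.0396]
ee_rot: [0.006, 0.745, 0.667, -0.004]
ft_force: [-4.4, -21.5, 3.4]
finger_gap: 0.0127
time: 5.75
tool_pos: [0.5245, 0.1007, 0.0398]
ee_rot: [0.01, 0.747, 0.665, -0.009]
ft_force: [-3.3, -18.6, 3.7]
finger_gap: 0.0128
t 5.75 pos [524.5 100.7  39.8] yaw 83.3 shift [-1.1 13.8  0.9] in goal axes [-1.2 13.7  0.8] turn [ 0.003  0.028 -0.005] F [ -3.3 -18.6   3.7] gap 0.0128
```

```bash
python3 -m crank '[[[0,0,0],[0,0.028,0]],[[0,5,0],[0,0,0]],[[0,5,0],[0,0,0]]]'
python3 -m crank '[[[0,3,0],[0,0,0]],[[0,3,0],[0,0,0]]]'
python3 -c "
from h import *
go(538,98,39,83.6)"
```

```text
time: 6.12
tool_pos: [0.5342, 0.0983, 0.0399]
ee_rot: [0.002, 0.748, 0.664, 0.0]
ft_force: [-2.1, 0.2, -2.4]
finger_gap: 0.0128
time: 6.38
tool_pos: [0.536, 0.0979, 0.0395]
ee_rot: [-0.001, 0.747, 0.664, -0.003]
ft_force: [-20.8, -0.7, 19.0]
finger_gap: 0.0125
t 6.38 pos [536.   97.9  39.5] yaw 83.3 shift [0.3 2.  0.5] in goal axes [0.3 2.  0.5] turn [-0.006  0.003 -0.006] F [-20.8  -0.7  19. ] gap 0.0125
```

```bash
python3 -m crank '[[[2,-0.5,0],[0,0,0]],[[3,0,0],[0,0,0]]]'
python3 -m crank '[[[1,3,2],[-0.004,0,0]],[[1,3,2],[0,0,0]]]'
python3 -m crank '[[[1,3,2],[0,0,0]],[[1,3,2],[0,0,0]]]'
python3 - <<'E'
from h import *
go(538,98,39,83.6)
c=cam('wrist');p,d=vision.capture('wrist')
np.savez('w3.npz',p=p,d=d,T=c[2]);cv2.imwrite('pics/w3.png',p[:,:,::-1])
print(get_state()['ft_force'])
p,d=vision.capture('side');cv2.imwrite('pics/s3.png',cv2.resize(p[170:290,230:390],None,fx=5,fy=5,interpolation=cv2.INTER_CUBIC)[:,:,::-1])
E
```

```text
time: 6.62
tool_pos: [0.5353, 0.0988, 0.0396]
ee_rot: [0.002, 0.748, 0.663, -0.008]
ft_force: [-5.5, -23.3, 1.8]
finger_gap: 0.0127
time: 6.88
tool_pos: [0.5356, 0.0988, 0.0394]
ee_rot: [0.002, 0.748, 0.663, -0.011]
ft_force: [-24.7, -6.4, 39.9]
finger_gap: 0.0128
time: 7.12
tool_pos: [0.5358, 0.0989, 0.0394]
ee_rot: [0.001, 0.748, 0.663, -0.016]
ft_force: [-23.8, -7.2, 34.8]
finger_gap: 0.0128
t 7.12 pos [535.8  98.9  39.4] yaw 83.1 shift [-0.6  2.3  0.4] in goal axes [-0.6  2.3  0.4] turn [-0.019  0.025 -0.008] F [-23.8  -7.2  34.8] gap 0.0128
[-24.5616562   -7.43153449  36.03553778]
```

View pics/w3.png

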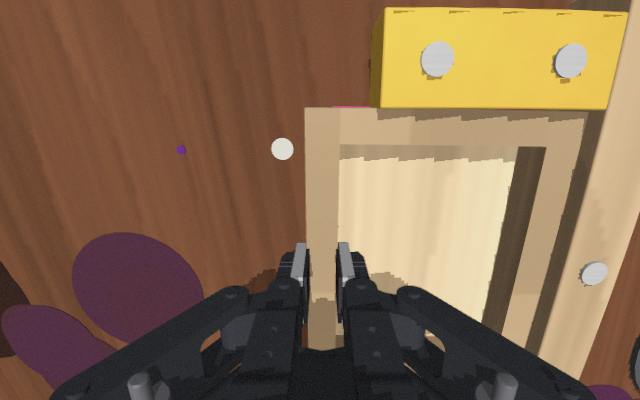

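View pics/s3.png

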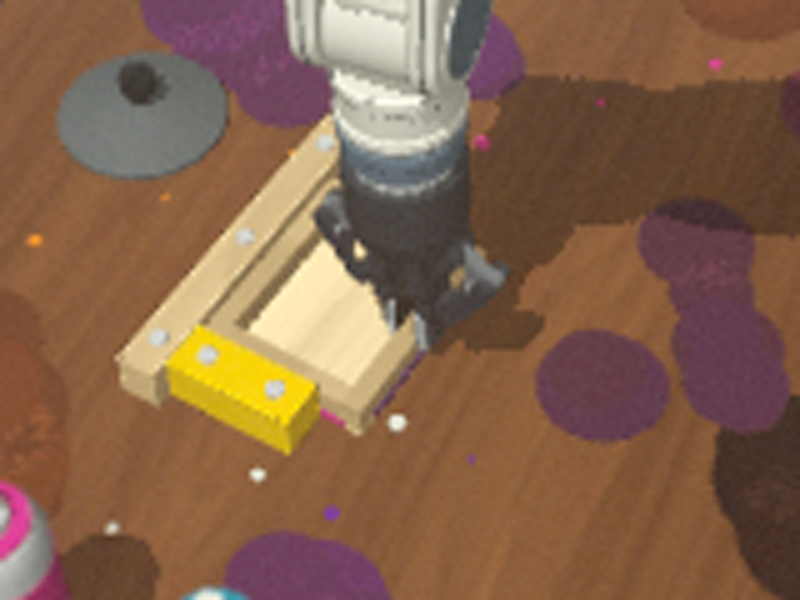

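The wrist view shows the end rail hard against the yellow stop, at row ~108 (columns 380–605), and the far rail along the fence. The side view agrees. The tool has tilted by about 1.5°, so I'll level it, ease the push to about 20 N and check flatness with depth.

```bash
python3 -m crank '[[[0,0,0],[-0.019,0.025,0]],[[0,0,0],[0,0,0]]]'
python3 -m crank '[[[0.3,1.7,0.9],[-0.003,0.003,0]],[[0.3,1.7,0.9],[-0.003,0.003,0]],[[0.3,1.7,0.9],[-0.003,0.003,0]]]'
cat > chk.py <<'E'
from h import *
go(538,98,39,83.6)
c=cam('wrist');p,d=vision.capture('wrist');K,D,T=c
def plane(mask):
    v,u=np.nonzero(mask&(d>0));n=cv2.undistortPoints(np.c_[u,v].astype(float).reshape(-1,1,2),K,D).reshape(-1,2)
    w=np.c_[n,np.ones(len(n))]*d[v,u][:,None]@T[:3,:3].T+T[:3,3]
    for _ in range(4):
        A=np.c_[w[:,:2]-w[:,:2].mean(0),np.ones(len(w))];k,*_=np.linalg.lstsq(A,w[:,2],rcond=None);r=w[:,2]-A@k
        w=w[abs(r)<2*r.std()+1e-4]
    return len(w),'slope x,y rad',k[:2].round(4),'z mm',(k[2]*1000).round(1),'sd',(r.std()*1000).round(2)
B=lambda pts:cv2.fillPoly(np.zeros(d.shape,np.uint8),[np.array(pts)],1)>0
print('sheet',plane(B([(350,175),(500,175),(475,320),(390,260),(350,220)])))
print('table',plane(B([(20,30),(350,30),(280,100),(280,220),(200,280),(20,280)])))
E
python3 chk.py
```

```text
time: 7.48
tool_pos: [0.5351, 0.0983, 0.0403]
ee_rot: [0.001, 0.748, 0.663, -0.001]
ft_force: [-0.4, -0.6, -3.2]
finger_gap: 0.0125
time: 7.85
tool_pos: [0.5354, 0.0981, 0.0395]
ee_rot: [-0.001, 0.748, 0.664, 0.001]
ft_force: [-15.0, -3.9, 21.1]
finger_gap: 0.0127
t 7.85 pos [535.4  98.1  39.5] yaw 83.2 shift [0.2 2.6 0.5] in goal axes [0.2 2.6 0.5] turn [ 0.    -0.002 -0.008] F [-15.   -3.9  21.1] gap 0.0127
sheet (13568, 'slope x,y rad', array([0.0002, 0.0019]), 'z mm', np.float64(4.6), 'sd', np.float64(0.51))
table (61264, 'slope x,y rad', array([ 0.0005, -0.0001]), 'z mm', np.float64(-0.4), 'sd', np.float64(0.56))
```

```bash
python3 - <<'E'
from h import *
for i in range(6): vision.capture('top')
go(538,98,39,83.6)
print(bot.close_job())
E
```

```text
t 8.2 pos [535.4  98.1  39.5] yaw 83.2 shift [0.2 2.6 0.5] in goal axes [0.1 2.6 0.5] turn [ 0.    -0.002 -0.008] F [-15.5  -4.2  20.5] gap 0.0126
the job is handed in; nothing more can be done
None
```

The panel is in the jig corner, still face down. I handed the job in at 8.2 s while holding the diagonal push. I gripped the panel by its near long rail, lifted it clear of the brush, turned it about 27°, slid it to the stop, then pushed it into the fence.

**Last checks before handing in:**
- **Push:** it held steady at about 15 N into the fence and 20.5 N down onto the table. That is about 26 N in all, a little over the two kilograms asked.
- **Flatness:** the wrist depth picture showed the panel within 0.002 rad of flat, with its sheet at the right height.
- **Angle:** the tool stood at 83.2°, against about 83.5° for the fence in the first top view.
- **Stop:** the contact positions put the gap at about 1 mm or less. I did not measure it directly in a picture after the last push.

**Mended on the way:** my first firm press was too hard (about 44 N) and tilted the tool by about 1.5°. I eased it off, levelled the tool and pressed again more gently.

**Disagreed:** one wrist-picture reading of the fence's angle gave 89.9°. I put it down to a badly picked edge point and did not use it.

The path was planned clear of the cans, tape, bowl, lid and brush, and no unexpected contact force showed. I did not measure their positions again at the end.

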